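# Shut and lock the filter bay of a bench unit

## Task

Swing the open panel on top of the bench unit fully shut. Then push the panel's winged stud straight in until you feel it bottom, turn it a quarter turn clockwise as seen from above, and let go so that it stays locked. Feel your way: do not lean hard on the stud once it has bottomed and do not force it round where it will not turn freely; leave the things standing beside the unit where they are.

Things in the scene. Friction and masses are not known exactly. Their poses are not given: they have to be found in the camera images.
- unit: Fixed beige bench unit, a box 260 x 240 x 80 mm (x, y, z). Origin at the centre of its underside on the bench, z up, its -x side (screen and dial) looks more or less towards the robot. An open bay in its top (150 x 110 mm) holds a white filter; the panel covers the bay.
- panel_hinge (a point): Middle of the panel's hinge line, on the unit's top at 75 mm to +x of the unit's origin, 81 mm above the bench. The hinge line runs along the unit's y axis. Its axes are the unit's axes.
- panel (a joint): Opening angle of the panel, rad: 0 shut, flat on the unit's top; grows as its near (-x) edge rises. Starts 0.45 to 0.85. A stiff friction hinge holds it at any angle; about 5 N pressed down near the near edge moves it. The panel is a plain aluminium plate 158 x 130 x 5 mm reaching from 2 to 160 mm from the hinge line towards -x; shut, its underside is at the hinge line's height.
- panel_edge (a point): Point on the upper face of the panel, mid-width, 10 mm in from its near edge and 150 mm from the hinge line: a good place to press the panel shut. Its axes turn with the panel (z out of the upper face); with the panel shut they are the unit's.
- stud_grip (a point): Middle of the black stud's wing, on the stud's axis: square to the panel, 105 mm from the hinge line, mid-width. The wing is a bar 9 mm thick (point x), 34 long (point y), 28 tall (point z); unlocked it lies along the unit's y. Stud out and panel shut, this point is 50 mm above the hinge line's height, 45 mm above the panel's upper face.
- stud_press (a joint): How far the stud is pushed in, m: 0 out, at most 0.029. A spring pushes it out: 2 N at 0, plus 0.25 N per mm. Its cross pin is through the receptacle's slot and free to turn beneath it from a depth of 8 to 21 mm on, differing from unit to unit and not to be seen. 2 mm deeper the pin meets a stiff sprung pad (20 N per mm), felt as a clear rise of force: the bottom.
- stud_turn (a joint): Turn of the stud, rad, clockwise as seen from above: 0 unlocked, 1.571 locked (hard stop). Free turning takes about 0.03 N m. With the pin inside the slot it is blocked after about 0.2 rad; turned above the slot it locks nothing. It turns best eased back 1 mm or so from the bottom. Let go when locked, the pin springs up against the underside of the slotted plate: the stud stays 8 to 21 mm in.
- tube_rack: Bystander: blue tube rack 90 x 130 x 45 mm, loose, beside the unit at its +y side; origin at the centre of its underside.
- tip_box: Bystander: white box of pipette tips 120 x 85 x 50 mm, loose, beside the unit at its -y side; origin at the centre of its underside.
- beaker: Bystander: clear beaker 70 mm across, 85 mm tall, loose, beside the unit; origin at the centre of its underside.
- cover: The panel as a whole with hinge and stud; the body itself is the fixed hinge leaf, its origin the same point as panel_hinge. Under the panel the stud has a 20 mm cross pin that passes the slot of a receptacle plate in the unit. This mechanism is overloaded when the pin presses on plate or pad with more than 15 N, by pushing or by twisting while blocked.
- stud_collar (a point): Centre of the top of the round collar (30 mm across, 4 mm thick) on which the wing stands, 14 mm below stud_grip; collar, wing and cross pin turn and sink together. Stud out, the collar's underside is 27 mm above the panel's upper face. Axes as stud_grip.

How it is judged:
By the outcome, as a careful person would: the job done as asked, in the order asked, and still so for the second after the job is handed in, with the robot touching nothing.
It also fails if it takes over 51 s, if anything falls off the work surface, if the arm or the gripper's body presses on something with over 40 N, if the wrist force passes 120 N, or if a joint passes its speed limit or range.

## Robot

A 6-joint arm with a two-finger parallel gripper is mounted at the origin on the work surface. World frame = base frame: x ahead of the robot, y to its left, z up, the work surface at z = 0. Lengths are in m, angles in degrees, forces in N, time in s.
With the tool pointing down it reaches from about 0.3 to 0.75 m from the base axis. Payload 8.5 kg.
Tool frame: the origin (TCP) lies between the finger pads; the fingertips stand 17 mm ahead of it and the grasp point (between the pads) lies 2 mm behind it; z points along the fingers, y is the direction in which the jaws open and shut (so a half turn about z gives the same grasp; the last joint's range is limited). The gripper opens to 85 mm and grips with 20 to 120 N. Pads are 22 mm wide; open, the fingers measure 114 mm over their backs; the gripper's body (76 mm by 85 mm) begins 54 mm behind the grasp point. The pads swing forward as they close: fully open they stand 13 mm farther back than shut.
Start: joints at [-80.231, 21.807, 74.336, -0, 83.858, -12.336], TCP at [0.207, -0.51, 0.248] pointing down, gripper open.
Joint ranges: [-178.18, 178.18], [-50.72, 133.34], [12.68, 142.11], [-81.47, 261.47], [9.98, 163.14], [-165.26, 165.26]. Speed limits (degrees/s): [136.94, 136.94, 180, 180, 180, 180].

## Interface

Orientations are given as a 3x3 rotation matrix whose columns are the frame's x, y, z axes.
In Python, from rig import readout, eyes, env gives the robot as it stands.
- The arm moves only by the tool arm_command, never from a script. Its argument "rows" is text: rows parted by semicolons, each of 7 numbers parted by spaces: the closure, from 0 (fully open) to 1 (shut), then the shift along the tool's x, y, z in mm, then the turn, a rotation vector about the tool's x, y, z in degrees. In form: grip dx dy dz rx ry rz; .... A call has 1 to 5 rows; each row shifts and turns the commanded pose from where the row before left it, along the tool's axes as they then stand; what a row does not reach is not made up. A row lasts 1/12 s, in which the tool goes at most 41.7 mm and 7.16 degrees, less where a joint would pass 70% of its speed; a pose out of reach is approached as far as the arm can. A call with a gripper value outside its range is refused whole. The fingers move at their own pace and stop on an object; "squeeze" is the grip in N (left out, the last holds). Time passes only in rows, so rows that do not move let the fingers close. It gives the time, the measured TCP pose, the force and the opening at its end, in the units of the state.
- readout.observe(): the state, without advancing time (a new reading comes with each control period).
- eyes.get_image(name): name is "scene" or "top" or "wrist"; returns the picture (420x560x3 uint8, red, green, blue); there is no depth.
- eyes.camera_model(name): a dict with "mtx" (3x3 intrinsics, pixels), "view" (4x4, takes a point from world to camera coordinates). Camera axes: x right, y up, looking along -z (the intrinsics and any distortion apply to the point x, -y, -z); pixel columns grow to the right and rows downward; lengths in m; the calibration is good to about 2 mm. A picture is of the moment at which its call begins: read the wrist's pose just before it. camera_model takes no time and is no camera call; for the wrist camera it gives the pose at the moment of the call.
- env.close_job(): hands the job in, once; it reports no verdict.
The state is a dict: "time_s": time; "q": joint angles; "qvel": joint speeds; "joint_efforts": joint torques, N m; "position": TCP position; "tool_rot": TCP orientation; "ft_force": force on the tool from outside, world axes, zero at the start; "wrist_torque": the same for the moment, N m; "grip_width": finger opening in m.
Only numpy, scipy, OpenCV 4.12 (cv2) and the standard library are available. Lean on these libraries where they do the work, as an engineer would, in place of code of your own. Each camera call takes 0.05 s, during which the arm holds its last target. There are 200 camera calls.

## Working session

There is one attempt and no reset: what is moved stays moved. The work goes in short steps, Python scripts to look and compute and a tool call to move; the robot and the scene stay as the last step left them, time stands still between calls to the robot, and variables do not carry over. Pictures are saved under pics/ and viewed, about 8 in all and at most 12, crops included, and the job is handed in when it is done.

Besides the shell and the picture viewer there is one more tool, called as name(argument=value, ...) on one line, values as JSON. arm_command: Moves the arm, as the interface text tells. Its arguments: {"type":"object","properties":{"rows":{"type":"string"},"squeeze":{"type":"number"}},"required":["rows"]}

```bash
ls; mkdir -p pics; python3 - <<'E'
from rig import readout, eyes, env
import cv2,numpy as np
s=readout.observe();print(s)
for n in("scene","top"):
    im=eyes.get_image(n);cv2.imwrite(f"pics/{n}0.png",im[:,:,::-1]);print(n,eyes.camera_model(n))
a=cv2.imread("pics/scene0.png");b=cv2.imread("pics/top0.png")
E
```

```text
pics
{'time_s': 0.0, 'q': array([-8.02293119e+01,  2.18408035e+01,  7.43874241e+01, -1.67049255e-03,
        8.38570296e+01, -1.23366150e+01]), 'qvel': array([ 0.05144013,  0.00084744,  0.00806877,  0.07220008,  0.0217449 ,
       -0.06792609]), 'joint_efforts': array([ 2.23270115e-05, -4.48461163e+01, -2.31280088e+01, -1.06595135e-04,
        4.88329242e-03,  1.15988490e-05]), 'position': array([ 0.20692292, -0.50928529,  0.24769779]), 'tool_rot': array([[ 9.26479527e-01,  3.76345063e-01, -2.81092615e-04],
       [ 3.76345057e-01, -9.26478420e-01,  1.46151631e-03],
       [ 2.89608206e-04, -1.45985275e-03, -9.99998892e-01]]), 'ft_force': array([ 0.34366012, -0.26686305, -0.11409489]), 'wrist_torque': array([-0.02325852, -0.03023841, -0.00052673]), 'grip_width': 0.08539258004767766}
scene {'mtx': array([[400.50247247,   0.        , 276.41647863],
       [  0.        , 400.50247247, 210.66501001],
       [  0.        ,   0.        ,   1.        ]]), 'view': array([[-0.23689399,  0.97149725,  0.00862157,  0.11266602],
       [-0.75823162, -0.19042417,  0.6235571 ,  0.41414098],
       [ 0.60742576,  0.14117978,  0.78173027, -1.23962904],
       [ 0.        ,  0.        ,  0.        ,  1.        ]])}
top {'mtx': array([[400.8901584 ,   0.        , 284.60231236],
       [  0.        , 400.8901584 , 206.88325795],
       [  0.        ,   0.        ,   1.        ]]), 'view': array([[ 0.01741149, -0.99984607,  0.00216418,  0.00948019],
       [ 0.99857727,  0.01749842,  0.05037094, -0.60428602],
       [-0.05040106,  0.00128407,  0.99872823, -0.88560276],
       [ 0.        ,  0.        ,  0.        ,  1.        ]])}
```

View pics/scene0.png

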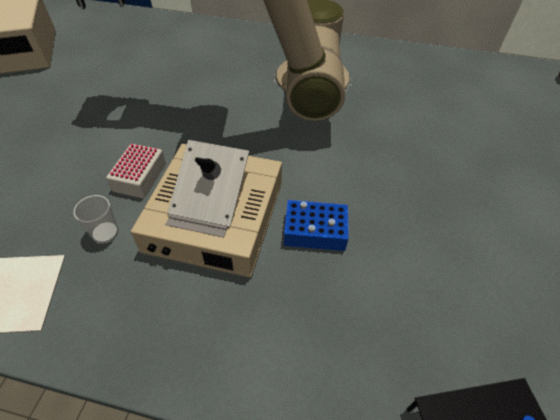

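View pics/top0.png

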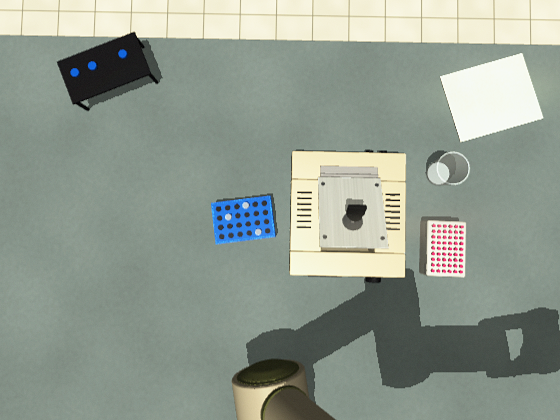

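```bash
cat > h.py <<'E'
import numpy as np,cv2
from rig import readout, eyes, env
def ray(n,uv):
    c=eyes.camera_model(n);K=c["mtx"];V=c["view"];uv=np.atleast_2d(uv).astype(float)
    d=np.c_[(uv[:,0]-K[0,2])/K[0,0],-(uv[:,1]-K[1,2])/K[1,1],-np.ones(len(uv))]
    R=V[:3,:3];return -R.T@V[:3,3],d@R
def onz(n,uv,z):
    o,d=ray(n,uv);return o+d*((z-o[2])/d[:,2])[:,None]
def proj(n,P):
    c=eyes.camera_model(n);p=np.atleast_2d(P)@c["view"][:3,:3].T+c["view"][:3,3]
    return np.c_[c["mtx"][0,0]*p[:,0]/-p[:,2]+c["mtx"][0,2],c["mtx"][1,1]*-p[:,1]/-p[:,2]+c["mtx"][1,2]]
E
python3 - <<'E'
from h import *
im=cv2.imread("pics/top0.png");hsv=cv2.cvtColor(im,cv2.COLOR_BGR2HSV)
def big(m,roi):
    z=np.zeros_like(m);x0,y0,x1,y1=roi;z[y0:y1,x0:x1]=m[y0:y1,x0:x1]
    c=max(cv2.findContours(z,cv2.RETR_EXTERNAL,cv2.CHAIN_APPROX_NONE)[0],key=cv2.contourArea);return c
m=cv2.inRange(hsv,(12,25,120),(35,255,255))
c=big(m,(280,140,415,290));h=cv2.convexHull(c)
P=onz("top",h[:,0],.08)[:,:2].astype(np.float32)
r=cv2.minAreaRect(P);print("unit",r, cv2.boundingRect(c))
g=cv2.inRange(hsv,(0,0,120),(180,24,255))
c=big(g,(305,160,400,262));a=cv2.approxPolyDP(cv2.convexHull(c),3,True)[:,0];print("panel",a.tolist())
k=cv2.inRange(hsv,(0,0,0),(180,255,45));c=big(k,(330,190,380,240));print("stud",cv2.boundingRect(c),cv2.minAreaRect(c))
for n,m,z,roi in(("rack",cv2.inRange(hsv,(100,120,60),(130,255,255)),.045,(200,185,285,250)),("tip",cv2.inRange(hsv,(0,0,190),(180,40,255)),.05,(415,210,475,285))):
    c=big(m,roi);print(n,cv2.minAreaRect(onz("top",c[:,0],z)[:,:2].astype(np.float32)))
print("beaker",onz("top",[[456,168]],.085),onz("top",[[438,174]],0))
t=cv2.resize(im[140:290,270:480],None,fx=3.8,fy=3.8,interpolation=cv2.INTER_CUBIC);s=cv2.imread("pics/scene0.png")
s=cv2.resize(s[130:280,130:290],None,fx=3.8,fy=3.8,interpolation=cv2.INTER_CUBIC)
cv2.imwrite("pics/topcrop.png",t);cv2.imwrite("pics/scenecrop.png",s)
E
```

```text
unit ((0.5895872712135315, -0.1111210286617279), (0.24081489443778992, 0.2607366144657135), 89.88920593261719) (289, 151, 117, 127)
panel [[321, 166], [376, 168], [388, 247], [320, 246]]
stud (347, 205, 19, 13) ((356.0, 211.0), (12.0, 18.0), 90.0)
rack ((0.5743883848190308, 0.11033153533935547), (0.09100529551506042, 0.1318073868751526), 8.15461540222168)
tip ((0.5188088417053223, -0.3280659019947052), (0.0833178386092186, 0.11900944262742996), 88.66901397705078)
beaker [[ 0.68792596 -0.33575603  0.085     ]] [[ 0.68656821 -0.33088944  0.        ]]
```

View pics/topcrop.png

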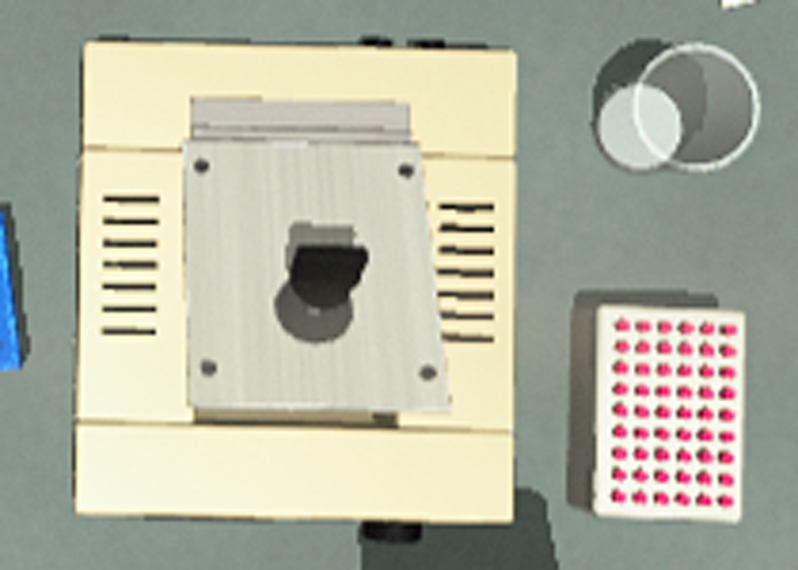

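```bash
python3 - <<'E'
from h import *
H=np.array([.6646,-.1111,.081])
def pt(th,r,h,y=0): return H+np.array([-r*np.cos(th)+h*np.sin(th)*1,y,r*np.sin(th)+h*np.cos(th)])
for th in np.arange(.35,.9,.1):
    print(round(th,2),[proj(n,[pt(th,160,5,65) if 0 else pt(th,.16,.005,.065),pt(th,.16,.005,-.065),pt(th,.105,.05+.014)]).round(0).tolist() for n in("top","scene")])
a=cv2.imread("pics/scene0.png");hsv=cv2.cvtColor(a,cv2.COLOR_BGR2HSV)
g=cv2.inRange(hsv,(0,0,110),(180,30,255));g[:, :165]=0;g[:138]=0;g[240:]=0;g[:,255:]=0
c=max(cv2.findContours(g,0,1)[0],key=cv2.contourArea);print(cv2.approxPolyDP(cv2.convexHull(c),3,True)[:,0].tolist())
E
```

```text
0.35 [[[318.0, 250.0], [386.0, 251.0], [356.0, 212.0]], [[251.0, 153.0], [191.0, 142.0], [206.0, 158.0]]]
0.45 [[[319.0, 247.0], [388.0, 248.0], [357.0, 207.0]], [[249.0, 150.0], [189.0, 139.0], [204.0, 159.0]]]
0.55 [[[320.0, 243.0], [390.0, 244.0], [357.0, 201.0]], [[248.0, 147.0], [186.0, 136.0], [202.0, 160.0]]]
0.65 [[[320.0, 238.0], [392.0, 239.0], [358.0, 194.0]], [[246.0, 145.0], [183.0, 134.0], [199.0, 163.0]]]
0.75 [[[321.0, 232.0], [393.0, 233.0], [358.0, 188.0]], [[244.0, 144.0], [180.0, 133.0], [196.0, 165.0]]]
0.85 [[[322.0, 225.0], [395.0, 227.0], [359.0, 181.0]], [[242.0, 144.0], [177.0, 133.0], [194.0, 169.0]]]
[[188, 140], [248, 151], [229, 225], [222, 227], [169, 215]]
```

View pics/scenecrop.png

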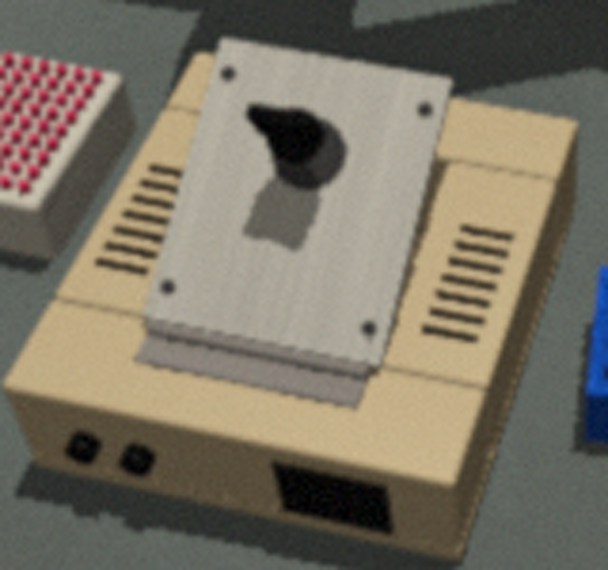

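arm_command(rows="1 0 0 0 0 0 -6.8;1 0 0 0 0 0 -6.8;1 0 0 0 0 0 -6.8;1 0 0 0 0 0 -6.8;1 0 0 0 0 0 -6.8", squeeze=40)

```text
time_s: 0.52
position: [0.2069, -0.5094, 0.2479]
tool_rot: [[0.553, 0.833, -0.0], [0.833, -0.553, 0.001], [0.001, -0.001, -1.0]]
ft_force: [-0.3, -0.1, -0.1]
grip_width: 0.0259
```

arm_command(rows="1 0 0 0 0 0 -6.8;1 0 0 0 0 0 -6.8;1 0 0 0 0 0 -6.8;1 0 0 0 0 0 -6.8;1 0 0 0 0 0 -6.8")

```text
time_s: 0.93
position: [0.2069, -0.5094, 0.2479]
tool_rot: [[-0.008, 1.0, -0.0], [1.0, 0.008, 0.001], [0.001, -0.0, -1.0]]
ft_force: [0.1, -0.4, 0.0]
grip_width: -0.0003
```

arm_command(rows="1 26.5 21.5 0 0 0 0;1 26.5 21.5 0 0 0 0;1 26.5 21.5 0 0 0 0;1 26.5 21.5 0 0 0 0;1 26.5 21.5 0 0 0 0")

```text
time_s: 1.35
position: [0.3148, -0.3754, 0.2481]
tool_rot: [[-0.001, 1.0, -0.0], [1.0, 0.001, 0.001], [0.001, -0.0, -1.0]]
ft_force: [-0.1, 0.4, -0.3]
grip_width: 0.0006
```

arm_command(rows="1 26.5 21.5 0 0 0 0;1 26.5 21.5 0 0 0 0;1 26.5 21.5 0 0 0 0;1 26.5 21.5 0 0 0 0;1 26.5 21.5 0 0 0 0")

```text
time_s: 1.77
position: [0.4222, -0.2426, 0.2482]
tool_rot: [[-0.002, 1.0, -0.0], [1.0, 0.002, 0.0], [0.0, -0.0, -1.0]]
ft_force: [0.5, -0.0, 0.0]
grip_width: 0.0002
```

arm_command(rows="1 26.5 21.5 0 0 0 0;1 26.5 21.5 0 0 0 0;1 26.5 21.5 0 0 0 0;1 26.5 21.5 0 0 0 0;1 26.5 21.5 0 0 0 0")

```text
time_s: 2.18
position: [0.5294, -0.1098, 0.2481]
tool_rot: [[-0.002, 1.0, -0.001], [1.0, 0.002, 0.0], [0.0, -0.001, -1.0]]
ft_force: [-0.4, -0.7, -0.2]
grip_width: -0.0001
```

arm_command(rows="1 0 0 20 0 0 0;1 0 0 20 0 0 0;1 0 0 15 0 0 0;1 0 0 10 0 0 0;1 0 0 5 0 0 0")

```text
time_s: 2.6
position: [0.5281, -0.1111, 0.1766]
tool_rot: [[-0.002, 1.0, -0.003], [1.0, 0.002, 0.001], [0.001, -0.003, -1.0]]
ft_force: [0.8, -1.0, -0.5]
grip_width: -0.0002
```

arm_command(rows="1 0 -1 4 0 0 0;1 0 -1 4 0 0 0;1 0 -1 4 0 0 0;1 0 -1 4 0 0 0;1 0 -1 4 0 0 0")

```text
time_s: 3.02
position: [0.5236, -0.1116, 0.1584]
tool_rot: [[-0.002, 1.0, 0.001], [1.0, 0.002, -0.0], [-0.0, 0.001, -1.0]]
ft_force: [-1.4, -0.3, 1.4]
grip_width: 0.0
```

arm_command(rows="1 0 -1 4 0 0 0;1 0 -1 4 0 0 0;1 0 -1 4 0 0 0;1 0 -1 4 0 0 0;1 0 -1 4 0 0 0")

```text
time_s: 3.43
position: [0.5186, -0.1115, 0.1379]
tool_rot: [[-0.002, 1.0, -0.0], [1.0, 0.002, 0.0], [0.0, -0.0, -1.0]]
ft_force: [-1.2, -0.3, 2.1]
grip_width: -0.0002
```

arm_command(rows="1 0 -0.5 4 0 0 0;1 0 -0.5 4 0 0 0;1 0 -0.5 4 0 0 0;1 0 -0.5 4 0 0 0;1 0 -0.5 4 0 0 0")

```text
time_s: 3.85
position: [0.5162, -0.1115, 0.1179]
tool_rot: [[-0.002, 1.0, 0.0], [1.0, 0.002, 0.0], [0.0, 0.0, -1.0]]
ft_force: [-0.1, -0.4, 0.9]
grip_width: 0.0002
```

arm_command(rows="1 0 -0.2 2.5 0 0 0;1 0 -0.2 2.5 0 0 0;1 0 -0.2 2 0 0 0;1 0 0 2 0 0 0;1 0 0 1 0 0 0")

```text
time_s: 4.27
position: [0.5156, -0.1115, 0.1081]
tool_rot: [[-0.002, 1.0, -0.0], [1.0, 0.002, 0.0], [0.0, -0.0, -1.0]]
ft_force: [-1.6, 0.1, 0.2]
grip_width: -0.0001
```

```bash
python3 - <<'E'
from h import *
a=eyes.get_image("scene")[:,:,::-1];b=eyes.get_image("wrist")[:,:,::-1]
a=cv2.resize(a[100:270,120:300],(400,378));b=cv2.resize(b,(400,300));b=cv2.copyMakeBorder(b,0,78,0,0,0)
cv2.imwrite("pics/p1.png",np.hstack([a,b]))
E
```

```text
(no output)
```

View pics/p1.png

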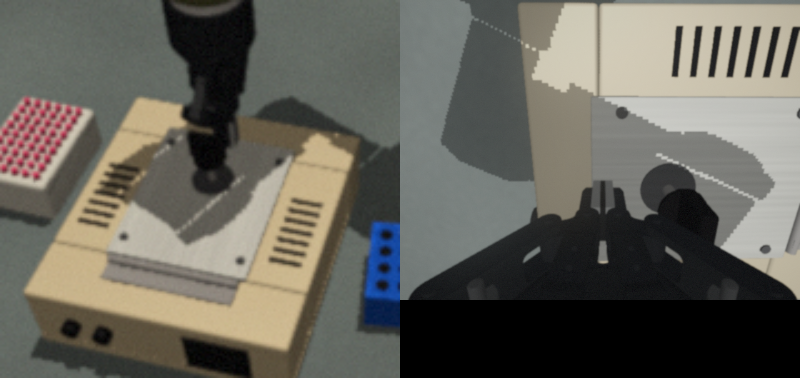

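arm_command(rows="1 0 0 1 0 0 0;1 0 0 1 0 0 0;1 0 0 0 0 0 0")

```text
time_s: 4.62
position: [0.5157, -0.1115, 0.1063]
tool_rot: [[-0.002, 1.0, 0.0], [1.0, 0.002, -0.0], [-0.0, 0.0, -1.0]]
ft_force: [0.8, -0.2, -0.2]
grip_width: 0.0
```

arm_command(rows="1 0 0 1 0 0 0;1 0 0 1 0 0 0;1 0 0 0 0 0 0")

```text
time_s: 4.87
position: [0.5156, -0.1115, 0.1042]
tool_rot: [[-0.002, 1.0, -0.0], [1.0, 0.002, 0.0], [0.0, -0.0, -1.0]]
ft_force: [-0.1, 0.4, 0.5]
grip_width: 0.0001
```

arm_command(rows="1 0 0 1 0 0 0;1 0 0 0 0 0 0")

```text
time_s: 5.03
position: [0.5156, -0.1115, 0.1032]
tool_rot: [[-0.002, 1.0, 0.0], [1.0, 0.002, 0.0], [0.0, 0.0, -1.0]]
ft_force: [-0.3, 0.2, -0.1]
grip_width: -0.0
```

arm_command(rows="1 0 0 1 0 0 0;1 0 0 0 0 0 0")

```text
time_s: 5.2
position: [0.5157, -0.1115, 0.103]
tool_rot: [[-0.002, 1.0, 0.001], [1.0, 0.002, -0.0], [-0.0, 0.001, -1.0]]
ft_force: [-2.3, 0.5, 7.9]
grip_width: -0.0002
```

arm_command(rows="1 0 0 1 0 0 0;1 0 0 0 0 0 0")

```text
time_s: 5.37
position: [0.5157, -0.1115, 0.1029]
tool_rot: [[-0.002, 1.0, 0.001], [1.0, 0.002, -0.001], [-0.001, 0.001, -1.0]]
ft_force: [-4.9, 1.1, 16.7]
grip_width: -0.0002
```

```bash
python3 - <<'E'
from h import *
s=readout.observe();print(s["ft_force"],s["position"])
b=eyes.get_image("wrist")[:,:,::-1];cv2.imwrite("pics/w2.png",b)
b=eyes.get_image("scene")[:,:,::-1]
H=np.array([.6646,-.1111,.081])
for th in (0,.05,.1,.2): print(th,proj("scene",[H+[-.16*np.cos(th)+.005*np.sin(th),y,.16*np.sin(th)+.005*np.cos(th)] for y in(.065,-.065)]).round(1).tolist(),proj("wrist",[H+[-.16*np.cos(th)+.005*np.sin(th),.065,.16*np.sin(th)+.005*np.cos(th)]]).round(1).tolist())
hsv=cv2.cvtColor(b,cv2.COLOR_BGR2HSV)
cv2.imwrite("pics/s2.png",np.hstack([cv2.resize(b[140:240,150:290],None,fx=3.4,fy=3.4,interpolation=2)]))
E
```

```text
[-4.89041539  1.07351046 16.72662387] [ 0.515735   -0.11152249  0.10287205]
0 [[253.0, 167.5], [196.7, 157.3]] [[259.4, 136.3]]
0.05 [[252.8, 165.1], [196.1, 154.8]] [[259.1, 138.0]]
0.1 [[252.6, 162.7], [195.5, 152.4]] [[259.7, 139.7]]
0.2 [[251.9, 158.3], [193.9, 147.9]] [[264.8, 144.1]]
```

View pics/s2.png

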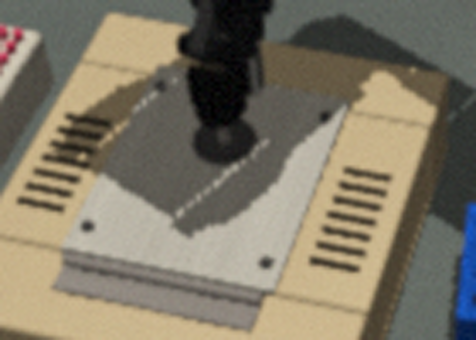

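arm_command(rows="1 0 0 -15 0 0 0;1 0 0 -25 0 0 0;1 0 0 -25 0 0 0;1 0 0 -25 0 0 0;0.3 0 0 -15 0 0 0")

```text
time_s: 5.88
position: [0.5161, -0.1117, 0.2088]
tool_rot: [[-0.002, 1.0, 0.003], [1.0, 0.002, -0.001], [-0.001, 0.003, -1.0]]
ft_force: [-0.4, 0.7, 0.3]
grip_width: 0.0108
```

```bash
python3 - <<'E'
from h import *
s=readout.observe();print(s["ft_force"],s["position"])
b=eyes.get_image("wrist")[:,:,::-1];cv2.imwrite("pics/w3.png",b)
S=np.array([.5596,-.1111,0])
print(proj("wrist",[S+[0,0,.145],S+[0,-.017,.145],S+[0,.017,.145],S+[0,0,.117],[.5046,-.0461,.086],[.5046,-.1761,.086]]).round(1).tolist())
E
```

```text
[-0.37002171  0.67594695  0.27828391] [ 0.51608582 -0.11165046  0.20883682]
[[348.1, 230.1], [346.4, 253.5], [349.8, 205.5], [340.4, 216.1], [267.2, 123.7], [269.2, 272.6]]
```

View pics/w3.png

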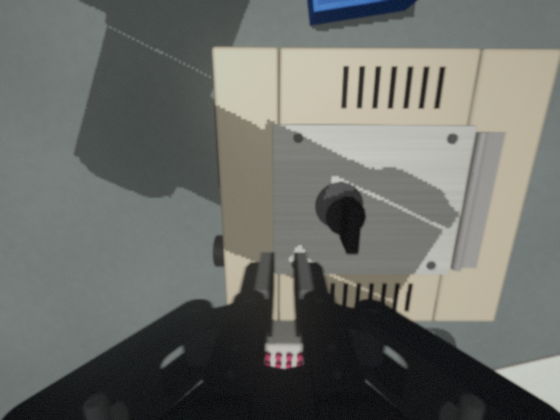

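arm_command(rows="0.3 0 10 0 0 0 0;0.3 0 10 0 0 0 0;0.3 0 5 0 0 0 0;0.3 0 0 0 0 0 0;0.3 0 0 0 0 0 0")

```text
time_s: 6.35
position: [0.5404, -0.1113, 0.2057]
tool_rot: [[-0.002, 1.0, -0.001], [1.0, 0.002, 0.0], [0.0, -0.001, -1.0]]
ft_force: [0.3, 0.6, 0.5]
grip_width: 0.0599
```

```bash
python3 - <<'E'
from h import *
s=readout.observe();print(s["position"],s["grip_width"])
b=eyes.get_image("wrist")[:,:,::-1].copy();t=eyes.get_image("top")[:,:,::-1].copy()
S=np.array([.5596,-.1111,0])
P=[S+[0,0,.145],S+[0,-.017,.145],S+[0,.017,.145],S+[0,0,.117],[.5046,-.0461,.086],[.5046,-.1761,.086],[.6626,-.0461,.086],[.7196,.0089,.08],[.4596,.0089,.08]]
for im,n in((b,"wrist"),(t,"top")):
    uv=proj(n,P);print(n,uv.round(1).tolist())
    for p in uv: cv2.drawMarker(im,tuple(int(round(v)) for v in p),(0,0,255),0,7,1)
t=cv2.resize(t[140:290,270:420],(420,420))
cv2.imwrite("pics/w4.png",np.hstack([b[:,:][:, 170:540],t]))
E
```

```text
[ 0.54037777 -0.11132819  0.20572063] 0.059927992772098544
wrist [[314.1, 234.1], [313.2, 257.9], [314.9, 209.0], [310.5, 219.4], [237.5, 125.2], [243.8, 276.3], [444.8, 125.6], [531.3, 47.1], [173.4, 46.4]]
top [[352.7, 227.8], [361.5, 228.0], [343.8, 227.6], [350.3, 227.8], [316.0, 253.9], [379.1, 255.0], [317.0, 177.6], [290.9, 150.5], [288.8, 275.2]]
```

View pics/w4.png

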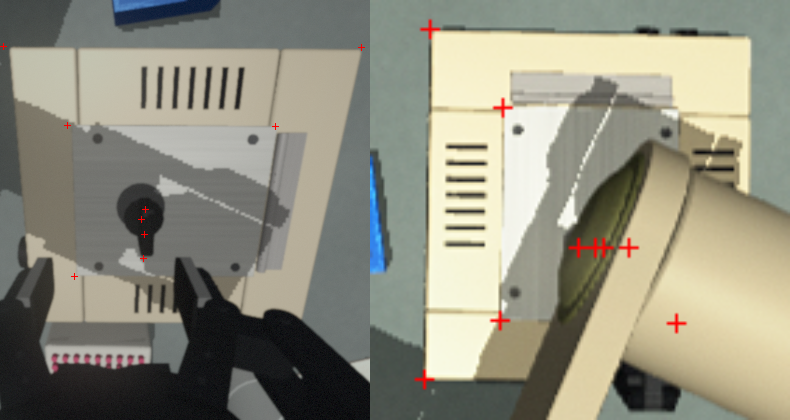

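arm_command(rows="0.3 0.5 10 0 0 0 0;0.3 0.5 10 0 0 0 0;0.3 0 0 15 0 0 0;0.3 0 0 15 0 0 0;0.3 0 0 15 0 0 0")

```text
time_s: 6.87
position: [0.5604, -0.1104, 0.1608]
tool_rot: [[-0.002, 1.0, 0.0], [1.0, 0.002, -0.0], [-0.0, 0.0, -1.0]]
ft_force: [0.4, 0.5, -0.8]
grip_width: 0.0598
```

arm_command(rows="0.3 0 0 12 0 0 0;0.3 0 0 8 0 0 0;0.3 0 0 3 0 0 0;0.3 0 0 0 0 0 0")

```text
time_s: 7.2
position: [0.5604, -0.1104, 0.138]
tool_rot: [[-0.002, 1.0, -0.001], [1.0, 0.002, 0.0], [0.0, -0.001, -1.0]]
ft_force: [-0.1, 0.1, 0.4]
grip_width: 0.0598
```

arm_command(rows="0.75 0 0 0 0 0 0;0.75 0 0 0 0 0 0;0.75 0 0 0 0 0 0;0.75 0 0 0 0 0 0", squeeze=20)

```text
time_s: 7.53
position: [0.5608, -0.1105, 0.1388]
tool_rot: [[-0.002, 1.0, 0.001], [1.0, 0.002, -0.0], [-0.0, 0.001, -1.0]]
ft_force: [0.6, 0.3, -0.3]
grip_width: 0.0213
```

arm_command(rows="0.84 0 0 0 0 0 0;0.84 0 0 0 0 0 0;0.84 0 0 0 0 0 0")

```text
time_s: 7.78
position: [0.5607, -0.1104, 0.1384]
tool_rot: [[-0.002, 1.0, 0.0], [1.0, 0.002, -0.0], [-0.0, 0.0, -1.0]]
ft_force: [0.4, 0.1, -0.8]
grip_width: 0.0136
```

arm_command(rows="1 0 0 0 0 0 0;1 0 0 0 0 0 0;1 0 0 0 0 0 0;1 0 0 0 0 0 0")

```text
time_s: 8.12
position: [0.5616, -0.1105, 0.1386]
tool_rot: [[-0.002, 1.0, 0.003], [1.0, 0.002, -0.0], [-0.0, 0.003, -1.0]]
ft_force: [5.6, 0.4, -1.1]
grip_width: 0.0086
```

arm_command(rows="1 0 0.6 0 0 0 0;1 0 0.4 0 0 0 0;1 0 0 0 0 0 0;1 0 0 0 0 0 0")

```text
time_s: 8.45
position: [0.5619, -0.1104, 0.1386]
tool_rot: [[-0.002, 1.0, 0.001], [1.0, 0.002, -0.0], [-0.0, 0.001, -1.0]]
ft_force: [3.0, 1.0, 1.0]
grip_width: 0.0081
```

```bash
python3 -c "
from h import *
s=readout.observe();print(s['ft_force'],s['wrist_torque'],s['position'],s['grip_width'])"
```

```text
[3.04797825 1.03062236 0.97609624] [ 0.01665481 -0.4718625  -0.07667988] [ 0.56185548 -0.11043996  0.13856096] 0.008095618436403561
```

arm_command(rows="1 0 0.7 0 0 0 0;1 0 0 0 0 0 0;1 0 0 0 0 0 0", squeeze=40)

```text
time_s: 8.7
position: [0.562, -0.1104, 0.1383]
tool_rot: [[-0.002, 1.0, -0.001], [1.0, 0.002, 0.0], [0.0, -0.001, -1.0]]
ft_force: [0.1, -0.1, 0.3]
grip_width: 0.0081
```

arm_command(rows="1 0 0 1 0 0 0;1 0 0 1 0 0 0;1 0 0 1 0 0 0;1 0 0 0 0 0 0")

```text
time_s: 9.03
position: [0.5621, -0.1104, 0.1351]
tool_rot: [[-0.002, 1.0, -0.001], [1.0, 0.002, 0.0], [0.0, -0.001, -1.0]]
ft_force: [0.3, 0.8, 2.5]
grip_width: 0.0079
```

arm_command(rows="1 0 0 1 0 0 0;1 0 0 1 0 0 0;1 0 0 1 0 0 0;1 0 0 0 0 0 0")

```text
time_s: 9.37
position: [0.5622, -0.1104, 0.1321]
tool_rot: [[-0.002, 1.0, -0.001], [1.0, 0.002, 0.0], [0.0, -0.001, -1.0]]
ft_force: [-1.8, -0.5, 3.8]
grip_width: 0.008
```

arm_command(rows="1 0 0 1 0 0 0;1 0 0 1 0 0 0;1 0 0 0 0 0 0")

```text
time_s: 9.62
position: [0.5622, -0.1104, 0.1302]
tool_rot: [[-0.002, 1.0, -0.0], [1.0, 0.002, 0.0], [0.0, -0.0, -1.0]]
ft_force: [-2.5, -1.2, 3.5]
grip_width: 0.0078
```

arm_command(rows="1 0 0 1 0 0 0;1 0 0 0.5 0 0 0;1 0 0 0 0 0 0")

```text
time_s: 9.87
position: [0.5622, -0.1104, 0.1287]
tool_rot: [[-0.002, 1.0, -0.0], [1.0, 0.002, 0.0], [0.0, -0.0, -1.0]]
ft_force: [-2.7, -0.2, 3.4]
grip_width: 0.008
```

arm_command(rows="1 0 0 1 0 0 0;1 0 0 0 0 0 0")

```text
time_s: 10.03
position: [0.5622, -0.1104, 0.1277]
tool_rot: [[-0.002, 1.0, -0.0], [1.0, 0.002, 0.0], [0.0, -0.0, -1.0]]
ft_force: [-2.2, -0.6, 3.6]
grip_width: 0.0081
```

arm_command(rows="1 0 -0.2 0.8 0 0 0;1 0 0 0.7 0 0 0;1 0 0 0 0 0 0")

```text
time_s: 10.28
position: [0.5622, -0.1104, 0.1267]
tool_rot: [[-0.002, 1.0, 0.001], [1.0, 0.002, -0.0], [-0.0, 0.001, -1.0]]
ft_force: [-4.0, 0.3, 7.6]
grip_width: 0.0079
```

arm_command(rows="1 0 0 0.5 0 0 0;1 0 0 0 0 0 0;1 0 0 0 0 0 0")

```text
time_s: 10.53
position: [0.5622, -0.1104, 0.1265]
tool_rot: [[-0.002, 1.0, 0.001], [1.0, 0.002, -0.0], [-0.0, 0.001, -1.0]]
ft_force: [-4.2, -0.2, 9.1]
grip_width: 0.0079
```

arm_command(rows="1 0 0 -1 0 0 0;1 0 0 -0.7 0 0 0;1 0 0 0 0 0 0")

```text
time_s: 10.78
position: [0.5622, -0.1104, 0.1276]
tool_rot: [[-0.002, 1.0, 0.0], [1.0, 0.002, -0.0], [-0.0, 0.0, -1.0]]
ft_force: [-2.7, -0.7, 3.7]
grip_width: 0.0079
```

```bash
python3 -c "
from h import *
s=readout.observe();print(s['ft_force'],s['wrist_torque'],s['position'],s['grip_width'],s['q'])"
```

```text
[-2.69517164 -0.74758124  3.66239272] [-0.12234512  0.59143342 -0.04343074] [ 0.56217623 -0.11038918  0.12762853] 0.007854976252418553 [-2.29456876e+01  3.04756086e+01  8.11171231e+01  3.71454419e-03
  6.83951232e+01 -2.30524295e+01]
```

arm_command(rows="1 0 -0.2 0 0 0 4;1 0 0 0 0 0 4;1 0 0 0 0 0 4;1 0 0 0 0 0 4;1 0 0 0 0 0 0")

```text
time_s: 11.2
position: [0.562, -0.1103, 0.1275]
tool_rot: [[0.276, 0.961, 0.0], [0.961, -0.276, 0.0], [0.0, 0.0, -1.0]]
ft_force: [-2.7, 0.5, 4.2]
grip_width: 0.008
```

```bash
python3 -c "
from h import *
s=readout.observe();print(s['ft_force'],s['wrist_torque'],s['position'],s['grip_width'],s['tool_rot'][0])"
```

```text
[-2.69552562  0.48487948  4.24906882] [ 0.00901523  0.50129245 -0.05844239] [ 0.56201819 -0.11033254  0.12745287] 0.008049283455750558 [2.76099357e-01 9.61129085e-01 1.63021723e-04]
```

arm_command(rows="1 0 0 0 0 0 6;1 0 0 0 0 0 6;1 0 0 0 0 0 6;1 0 0 0 0 0 6;1 0 0 0 0 0 0")

```text
time_s: 11.62
position: [0.5619, -0.1102, 0.1274]
tool_rot: [[0.643, 0.766, -0.0], [0.766, -0.643, 0.0], [0.0, -0.0, -1.0]]
ft_force: [-2.4, 1.1, 4.3]
grip_width: 0.0083
```

```bash
python3 -c "
from h import *
s=readout.observe();print(s['ft_force'],s['wrist_torque'],s['position'],s['grip_width'],s['tool_rot'][0])"
```

```text
[-2.42533127  1.10447429  4.34322215] [ 0.21291506  0.63520029 -0.02844689] [ 0.56187791 -0.1101778   0.12742122] 0.008301997165265307 [ 6.42511956e-01  7.66275623e-01 -2.34698252e-04]
```

arm_command(rows="1 0 0 0 0 0 6;1 0 0 0 0 0 6;1 0 0 0 0 0 6;1 0 0 0 0 0 6;1 0 0 0 0 0 0")

```text
time_s: 12.03
position: [0.5618, -0.11, 0.1274]
tool_rot: [[0.898, 0.441, -0.0], [0.441, -0.898, 0.001], [-0.0, -0.001, -1.0]]
ft_force: [-2.8, 1.6, 4.0]
grip_width: 0.008
```

arm_command(rows="1 0 0 0 0 0 6;1 0 0 0 0 0 6;1 0 0 0 0 0 6;1 0 0 0 0 0 4;1 0 0 0 0 0 0")

```text
time_s: 12.45
position: [0.5618, -0.1098, 0.1274]
tool_rot: [[0.997, 0.075, -0.0], [0.075, -0.997, 0.001], [-0.0, -0.001, -1.0]]
ft_force: [-2.5, 4.0, 3.8]
grip_width: 0.0079
```

```bash
python3 -c "
from h import *
s=readout.observe();print(s['ft_force'],s['wrist_torque'],s['position'],s['grip_width'],s['tool_rot'][0])"
```

```text
[-2.47289782  3.97451332  3.79805006] [ 0.86819896  0.60177715 -0.02319537] [ 0.56179917 -0.10980912  0.12737075] 0.007912470009948854 [ 9.97152331e-01  7.54125533e-02 -4.19674825e-04]
```

arm_command(rows="1 0 -0.4 0 0 0 2;1 0 0 0 0 0 2;1 0 0 0 0 0 0")

```text
time_s: 12.7
position: [0.5618, -0.1097, 0.1274]
tool_rot: [[1.0, 0.007, -0.0], [0.007, -1.0, 0.001], [-0.0, -0.001, -1.0]]
ft_force: [-2.6, 2.9, 5.1]
grip_width: 0.0081
```

```bash
python3 -c "
from h import *
s=readout.observe();print(s['ft_force'],s['wrist_torque'],s['position'],s['grip_width'],s['tool_rot'][0])"
```

```text
[-2.55419842  2.94237076  5.08488512] [ 0.69832     0.61439141 -0.05995469] [ 0.56182922 -0.10968914  0.12743435] 0.008147425062332412 [ 9.99973824e-01  7.23100067e-03 -2.53709152e-04]
```

arm_command(rows="1 0 -0.2 0 0 0 1.5;1 0 0 0 0 0 0")

```text
time_s: 12.87
position: [0.5619, -0.1097, 0.1275]
tool_rot: [[1.0, -0.019, -0.0], [-0.019, -1.0, 0.0], [-0.0, -0.0, -1.0]]
ft_force: [-3.0, 2.5, 4.2]
grip_width: 0.0085
```

```bash
python3 -c "
from h import *
s=readout.observe();print(s['ft_force'],s['wrist_torque'],s['position'],s['grip_width'],s['tool_rot'][0])"
```

```text
[-3.028636    2.50941122  4.17119807] [0.62138845 0.60981818 0.23444901] [ 0.56186564 -0.10968027  0.12748961] 0.008516313127923619 [ 9.99812927e-01 -1.93414606e-02 -1.35355487e-04]
```

arm_command(rows="1 0 0 -1 0 0 -0.7;1 0 0 -0.5 0 0 0;1 0 0 0 0 0 0")

```text
time_s: 13.12
position: [0.5618, -0.1097, 0.1288]
tool_rot: [[1.0, -0.01, -0.0], [-0.01, -1.0, 0.0], [-0.0, -0.0, -1.0]]
ft_force: [-2.6, 3.4, 2.0]
grip_width: 0.008
```

arm_command(rows="0.5 0 0 0 0 0 0;0.5 0 0 0 0 0 0;0.5 0 0 0 0 0 0;0.5 0 0 0 0 0 0")

```text
time_s: 13.45
position: [0.5622, -0.1101, 0.129]
tool_rot: [[1.0, -0.012, 0.001], [-0.012, -1.0, -0.0], [0.001, 0.0, -1.0]]
ft_force: [0.1, 0.2, -0.4]
grip_width: 0.0423
```

arm_command(rows="0.5 0 0 -10 0 0 0;0.5 0 0 -20 0 0 0;0.5 0 0 -30 0 0 0;0.5 0 0 -30 0 0 0;0.5 0 0 -20 0 0 0")

```text
time_s: 13.87
position: [0.5624, -0.11, 0.2428]
tool_rot: [[1.0, -0.012, 0.004], [-0.012, -1.0, -0.002], [0.004, 0.002, -1.0]]
ft_force: [0.5, -0.8, 0.5]
grip_width: 0.0432
```

arm_command(rows="0.5 -30 0 -10 0 0 0;0.5 -30 0 0 0 0 0;0.5 -30 0 0 0 0 0;0.5 -30 0 0 0 0 0;0.5 0 0 0 0 0 0")

```text
time_s: 14.28
position: [0.4381, -0.1076, 0.25]
tool_rot: [[1.0, -0.013, -0.001], [-0.013, -1.0, -0.0], [-0.001, 0.0, -1.0]]
ft_force: [0.7, -0.8, -0.3]
grip_width: 0.0428
```

```bash
python3 - <<'E'
from h import *
s=readout.observe();print(s['ft_force'],s['position'])
b=eyes.get_image("wrist")[:,:,::-1];t=eyes.get_image("scene")[:,:,::-1]
cv2.imwrite("pics/e.png",np.hstack([cv2.resize(b,(440,330)),cv2.resize(t[130:280,110:290],(360,330),interpolation=2)[:330]]))
cv2.imwrite("pics/wf.png",b)
E
```

```text
[ 0.73482011 -0.76142153 -0.31343584] [ 0.43805768 -0.10757262  0.25002712]
```

View pics/e.png

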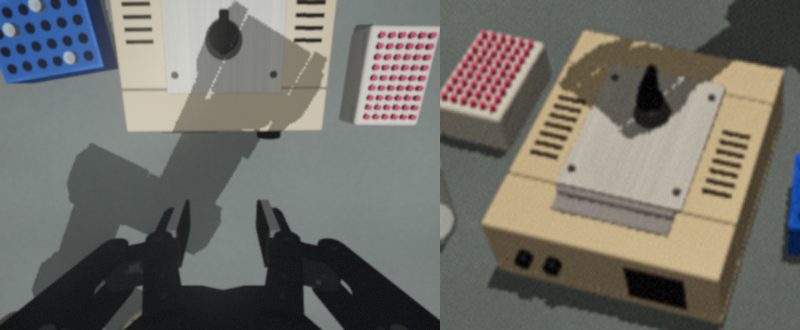

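```bash
python3 - <<'E'
from h import *
for d in(0,.008,.0095,.011): print(d,proj("scene",[[.5618-.017,-.11,.145-d],[.5618,-.11,.117-d]]).round(1).tolist())
t=eyes.get_image("scene")[:,:,::-1];hsv=cv2.cvtColor(t,cv2.COLOR_BGR2HSV)
k=cv2.inRange(hsv,(0,0,0),(180,255,50));k[:150]=0;k[190:]=0;k[:,:195]=0;k[:,235:]=0
c=max(cv2.findContours(k,0,1)[0],key=cv2.contourArea);print(cv2.boundingRect(c))
a=cv2.imread("pics/scene0.png");d=cv2.absdiff(a,t).max(2);print("rack/tip/beaker diff",d[200:250,285:350].mean(),d[143:198,108:160].mean(),d[195:245,75:118].mean())
E
```

```text
0 [[216.2, 155.1], [214.9, 170.7]]
0.008 [[216.6, 158.0], [215.4, 173.4]]
0.0095 [[216.7, 158.5], [215.4, 173.9]]
0.011 [[216.7, 159.1], [215.5, 174.4]]
(207, 160, 18, 28)
rack/tip/beaker diff 4.469846153846154 3.670979020979021 3.7306976744186047
```

```bash
python3 -c "
from h import *
print(env.close_job())"
```

```text
the job is handed in; nothing more can be done
None
```

The panel is shut and its stud is locked a quarter turn clockwise. I handed the job in after about 14 s of robot time; the hand-in gave no verdict.

- **Panel:** I pressed the near edge down with closed fingers. It stopped at the expected shut height, with the contact force rising to about 17 N. The scene view showed the panel's near edge at its shut position.
- **Pressing the stud:** I gripped the wing and pushed straight in. The force rose clearly at about 11.6 mm and peaked at 9 N, roughly 4 N of it on the pin by my estimate. I then eased back about 1 mm.
- **Turning the stud:** It turned freely, at 0.06 N m or less. At about 91° the torque rose to 0.23 N m, which I took as the hard stop. I backed off slightly, let go and withdrew.

**Last checks:**
- The wing lies along the unit's x axis and the stud sits roughly 10 mm or a little more in, judged from one scene view.
- The panel is flat.
- The rack, tip box and beaker areas look the same as at the start.
- The robot is touching nothing.

**Disagreement:** the wrist camera put the stud 2–3 mm further in +x than the top view did. When I gripped it, the side forces showed it about 2 mm further out, so I corrected by feel.

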